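# Hold a cast offset lever level above its bench fixture

## Task

Pick up the blue offset lever by its balance point (the yellow band) and carry it over to the bench fixture. Hold it level there, the big bore centred over the upright pin and the small eye centred over the fork, about three centimetres clear above the top of the pin, and finish while still holding it so that the pin can be greased before it goes on. The lever must not touch the fixture, and the spool, the bobbin, the oil bottle and the beeswax stay where they are.

Things in the scene. Friction and masses are not known exactly. Their poses are not given: they have to be found in the camera images.
- lever_balance (a point): Balance point of the loose cast lever (about 0.45 kg, 171 mm long, lying flat): centre of its straight blue arm, 19 mm over the underside, under a 10 mm wide yellow band. x runs along the arm from big boss to small eye, z up. Arm 14 mm wide (y), 18 mm high, 10 to 28 mm over the table; grasp it across the width. The boss's wide root ends 18 mm from here towards -x.
- lever_bore (a point): centre of the 18 mm bore of the lever's big steel boss (42 mm diameter, 36 mm high), at its underside: 47 mm towards -x of the balance point and 19 mm below it; axes as the lever's
- lever_eye (a point): centre of the 8 mm bore of the lever's small steel eye (20 mm diameter, 30 mm high), at its underside: 93 mm towards +x of the balance point, 140 mm from the big bore; axes as the lever's
- fixture: Fixed bench fixture: pale aluminium plate 220 x 76 x 12 mm. Origin on the table under the pin; x along the plate from pin to fork, z up. A dark round shoulder (38 mm diameter, top 42 mm over the table) carries a bright 14 mm pin; a dark fork block stands 140 mm from it towards +x. The plate reaches from 40 mm behind the pin to 180 mm in front.
- pin_top (a point): centre of the top of the fixture's pin, 75 mm above the table; axes as the fixture's
- fork_top (a point): middle of the fork between the tops of its two prongs, 62 mm above the table, 140 mm from the pin; the prongs stand 28 mm apart
- spool_teal_mid (a point): teal thread spool standing upright near the pin end of the fixture, 27 mm diameter, 52 mm high; this point is its centre; bystander
- bobbin_mid (a point): small orange bobbin, 21 mm diameter, 11 mm high, flat on the table near the fork end of the fixture; this point is its centre; bystander
- oil_bottle_mid (a point): cream oil bottle with a blue label and red spout standing beyond the small eye of the lever, 45 mm diameter, 162 mm high; this point is half-way up; bystander
- beeswax_mid (a point): yellow grooved block of beeswax, 26 x 42 x 14 mm, on the table beyond the big boss of the lever; this point is its centre; bystander
- lamp_rim (a point): Fixed: middle of the lower rim of the grey lamp shade that hangs to the right of the work, 0.15 m above the table. The tilted shade reaches 0.13 m to either side and up to 0.42 m; keep clear of it.

How it is judged:
By the outcome, as a careful person would: the job done as asked, in the order asked, and still so for the second after the job is handed in, while the arm keeps its last pose, push and grip.
It also fails if it takes over 35 s, if anything falls off the work surface, if the arm or the gripper's body presses on something with over 40 N, if the wrist force passes 120 N, or if a joint passes its speed limit or range.

## Robot

A 7-joint arm with a two-finger parallel gripper is mounted at the origin on a cart in front of the work surface, level with it; the furniture and walls round the work are solid. World frame = base frame: x ahead of the robot, y to its left, z up, the work surface at z = 0. Lengths are in m, angles in degrees, forces in N, time in s.
With the tool pointing down it reaches from about 0.425 to 0.825 m from the base axis. Payload 3.6 kg.
Tool frame: the origin (TCP) lies at the very end of the fingers, on their centre line; the grasp point (between the pads) lies 19 mm behind it; z points along the fingers, y is the line along which they close (so a half turn about z gives the same grasp; the last joint's range is limited). The gripper opens to 85 mm and grips with 20 to 120 N. Pads are 22 mm wide; open, the fingers measure 114 mm over their backs; the gripper's body (76 mm by 85 mm) begins 54 mm behind the grasp point. The pads swing forward as they close: fully open they stand 13 mm farther back than shut.
Start: joints at [-70.846, 35.231, -0.722, 81.555, 0.464, 63.22, -2.315], TCP at [0.229, 0.608, 0.231] pointing down, gripper open.
Joint ranges: [-178.69, 178.69], [-17.37, 117.87], [-77.05, 75.6], [15.02, 138.74], [-78.02, 258.01], [0.78, 113.62], [-162.83, 162.83]. Speed limits (degrees/s): [159.86, 159.86, 180, 180, 180, 180, 180].

## Interface

Orientations are given as a 3x3 rotation matrix whose columns are the frame's x, y, z axes.
In Python, from station import r, capture, calibration gives the robot as it stands.
- The arm moves only by the tool carry_out, never from a script. Its argument "commands" is a list of rows, each an object of numbers: "wx", "wy", "wz": the turn, a rotation vector about the tool's x, y, z in degrees; "tx", "ty", "tz": the shift along the tool's x, y, z in m; "claw": the finger opening in m, from 0 to 0.0854. A call has 1 to 20 rows; each row is the pose to reach, as a shift and turn from the pose commanded when the call began, along the tool's axes at that moment; what a row does not reach only later rows make up. A row lasts 1/10 s, in which the tool goes at most 50 mm and 8.59 degrees, less where a joint would pass 70% of its speed; a pose out of reach is approached as far as the arm can. A call with a gripper value outside its range is refused whole. The fingers move at their own pace and stop on an object; the grip force is fixed at half the most. Time passes only in rows, so rows that repeat a pose let the fingers close. It gives the time, the measured TCP pose, the force, the opening and the grip force at its end, in the units of the state.
- r.get_obs(): the state, without advancing time (a new reading comes with each control period).
- capture(name): name is "scene" or "top" or "wrist"; returns (picture, depth): 420x560x3 uint8, red, green, blue; 420x560 float32, m along the optical axis (not along the pixel's ray), 0 where there is no reading.
- calibration(name): a dict with "intrinsics" (3x3 intrinsics, pixels), "D" ([k1, k2, p1, p2, k3] as OpenCV has them; the pictures are not rectified), "R" (3x3) and "t" (3): a world point X has camera coordinates R X + t; the wrist camera has in their place "hand_eye" (4x4, takes a point from camera to tool coordinates, whose origin is the TCP and whose axes are the flange's). Camera axes: x right, y down, z forward; pixel columns grow to the right and rows downward; lengths in m; the calibration is good to about 2 mm. A picture is of the moment at which its call begins: read the wrist's pose just before it. calibration takes no time and is no camera call.
- r.close_job(): hands the job in; it is judged then, once.
The state is a dict: "time": time; "q": joint angles; "qvel": joint speeds; "joint_torque": joint torques, N m; "ee_pos": TCP position; "ee_rot": TCP orientation; "ft_force": force on the tool from outside, world axes, zero at the start; "wrist_torque": the same for the moment, N m; "grip_width": finger opening in m; "finger_force": force on a finger pad.
Only numpy, scipy, OpenCV 4.12 (cv2) and the standard library are available. Lean on these libraries where they do the work, as an engineer would, in place of code of your own. Each camera call takes 0.05 s, during which the arm holds its last target. There are 200 camera calls.

## Working session

There is one attempt and no reset: what is moved stays moved. The work goes in short steps, Python scripts to look and compute and a tool call to move; the robot and the scene stay as the last step left them, time stands still between calls to the robot, and variables do not carry over. Pictures are saved under pics/ and viewed, at most 10 in all, crops included, and the job is handed in when it is done.

Besides the shell and the picture viewer there is one more tool, called after "Emit:" by a JSON object that holds its "name" and its "arguments", one argument or row to a line. carry_out: Moves the arm, as the interface text tells. Its arguments: {"type":"object","properties":{"commands":{"type":"array"}},"required":["commands"]}

```bash
mkdir -p pics; ls; python3 - <<'E'
from station import r, capture, calibration
import cv2, numpy as np
o=r.get_obs();print(o['time'],o['ee_pos'],np.round(o['ee_rot'],3).tolist(),o['grip_width'])
for n in ['scene','top']:
    p,d=capture(n);cv2.imwrite(f'pics/{n}.png',p[...,::-1]);np.savez(f'{n}.npz',p=p,d=d)
    c=calibration(n);print(n,{k:np.round(v,3).tolist() for k,v in c.items()})
E
```

```text
pics
0.0 [0.22915057 0.60742503 0.23009849] [[-0.936, 0.353, -0.001], [0.353, 0.936, -0.002], [0.0, -0.003, -1.0]] 0.08509048039632153
scene {'intrinsics': [[513.31, 0.0, 273.882], [0.0, 513.31, 213.308], [0.0, 0.0, 1.0]], 'D': [-0.092, 0.0, 0.0, 0.0, 0.0], 'R': [[0.698, -0.716, -0.01], [-0.538, -0.516, -0.666], [0.472, 0.47, -0.746]], 't': [-0.286, 0.451, 0.837]}
top {'intrinsics': [[411.254, 0.0, 271.787], [0.0, 411.254, 216.679], [0.0, 0.0, 1.0]], 'D': [-0.11, 0.0, 0.0, 0.0, 0.0], 'R': [[-0.021, -0.999, -0.043], [-0.988, 0.028, -0.153], [0.154, 0.039, -0.987]], 't': [0.158, 0.532, 1.147]}
```

View pics/scene.png

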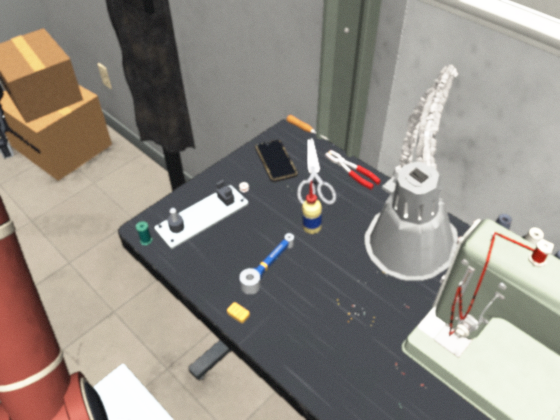

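View pics/top.png

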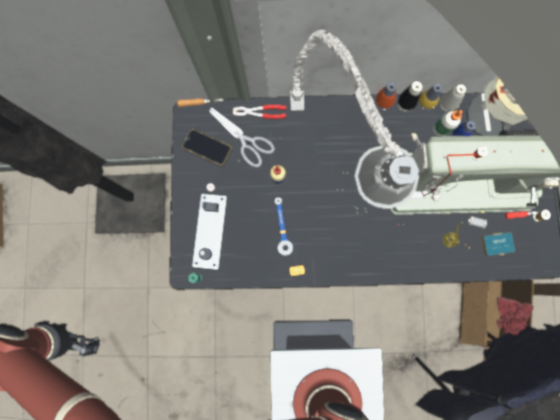

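The scene view shows the lever's boss at (250,281), its eye at (290,240), the pin at (174,212) and the fork at (225,190). The top view has the boss at (285,247), the eye at (279,201), the pin at (206,253) and the fork at (211,205). I'll enlarge both for accurate pixel positions.

```bash
cat > h.py <<'E'
import numpy as np, cv2
from station import calibration
def ray(n,uv,T=None):
    c=calibration(n);K=np.array(c['intrinsics']);D=np.array(c['D'])
    p=cv2.undistortPoints(np.array([[uv]],float),K,D)[0,0];d=np.array([p[0],p[1],1])
    if n=='wrist':
        M=T@np.array(c['hand_eye']);return M[:3,3],M[:3,:3]@d
    R=np.array(c['R']);t=np.array(c['t']);return -R.T@t,R.T@d
def onz(n,uv,z,T=None):
    o,d=ray(n,uv,T);return o+d*(z-o[2])/d[2]
def proj(n,X):
    c=calibration(n);return cv2.projectPoints(np.array([X],float),cv2.Rodrigues(np.array(c['R']))[0],np.array(c['t']),np.array(c['intrinsics']),np.array(c['D']))[0][0,0]
E
python3 - <<'E'
from h import *
ims={n:np.load(n+'.npz')['p'] for n in('scene','top')}
a=cv2.resize(ims['top'][180:285,180:310],None,fx=5,fy=5,interpolation=cv2.INTER_CUBIC)
b=cv2.resize(ims['scene'][165:325,130:310],None,fx=4,fy=4,interpolation=cv2.INTER_CUBIC)[:600]
cv2.imwrite('pics/ct.png',a[...,::-1]);cv2.imwrite('pics/cs.png',b[...,::-1])
for n,box in(('top',(180,180,310,285)),('scene',(130,165,320,325))):
    h=cv2.cvtColor(ims[n],cv2.COLOR_RGB2HSV)
    for nm,lo,hi in(('blue',(105,120,80),(122,255,255)),('yel',(18,110,120),(33,255,255)),('teal',(75,80,40),(95,255,255))):
        m=cv2.inRange(h,lo,hi);k=np.zeros_like(m);k[box[1]:box[3],box[0]:box[2]]=1
        N,_,s,c=cv2.connectedComponentsWithStats(m*k)
        for i in range(1,N):
            if s[i,4]>3:print(n,nm,s[i],c[i].round(1),onz(n,c[i],.028).round(4))
E
```

```text
top blue [277 205   5   6  25] [279.  207.4] [0.5649 0.1233 0.028 ]
top blue [279 223   6   7  30] [281.7 225.9] [0.5097 0.1168 0.028 ]
top blue [281 235   6   5  28] [283.3 237.1] [0.4767 0.1128 0.028 ]
top yel [290 265  15  11  86] [296.4 270.5] [0.3793 0.0776 0.028 ]
top teal [189 274  12   8  83] [194.5 277.5] [0.3648 0.3742 0.028 ]
scene blue [303 217  17  11 132] [311.4 222.5] [0.6528 0.1166 0.028 ]
scene blue [264 240  24  26 183] [276.1 252.8] [0.5339 0.1142 0.028 ]
scene blue [255 265   9  11  51] [260.  269.3] [0.4783 0.1084 0.028 ]
scene yel [307 203   8   2   8] [310.5 203.8] [0.6952 0.1572 0.028 ]
scene yel [265 265   2   4   6] [265.7 266.2] [0.4925 0.1054 0.028 ]
scene yel [227 302  23  21 243] [237.7 312.3] [0.3733 0.0655 0.028 ]
scene teal [136 222  16  23 250] [143.5 232.9] [0.3647 0.3712 0.028 ]
```

View pics/ct.png

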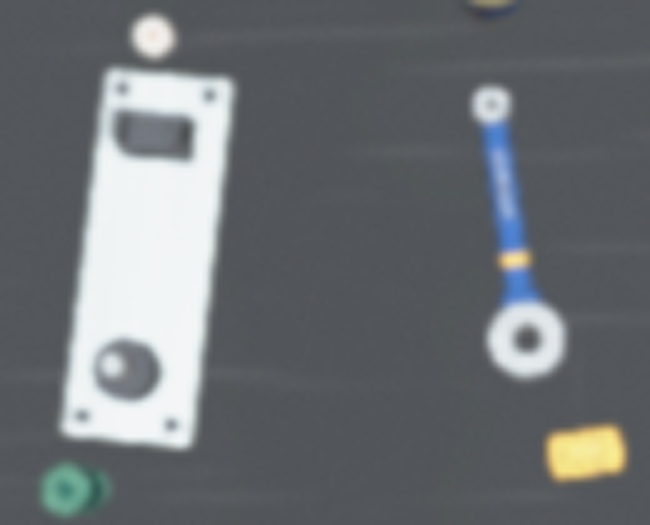

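View pics/cs.png

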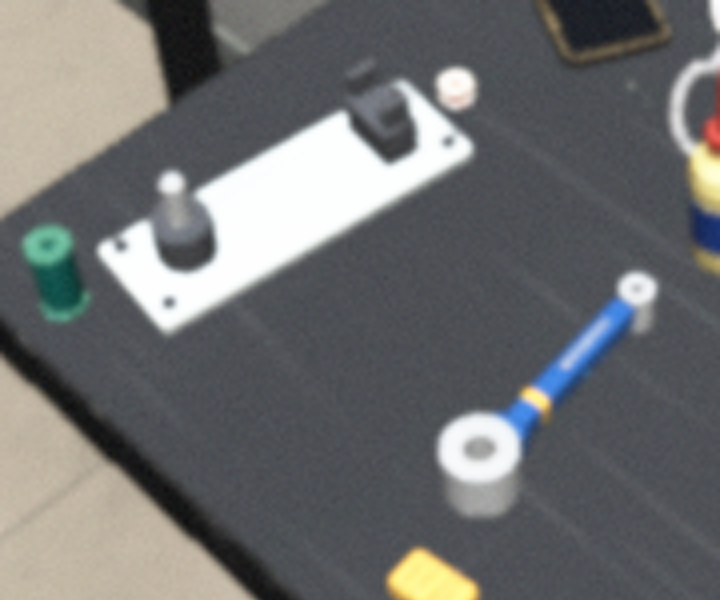

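The crops show the following pixels:

| Feature | Top crop | Scene crop |
|---|---|---|
| Boss | (527,339) | (480,449) |
| Eye | (491,104) | (637,288) |
| Band | (514,259) | (535,401) |
| Pin tip | about (110,363) | (171,182) |
| Plate corners | (108,68), (234,80), (192,448), (62,434) | (404,80), (473,150), (168,333), (98,246) |

```bash
python3 - <<'E'
from h import *
from station import r
f={'top':lambda a:((a[0]+.5)/5-.5+180,(a[1]+.5)/5-.5+180),'scene':lambda a:((a[0]+.5)/4-.5+130,(a[1]+.5)/4-.5+165)}
P={'boss':(.036,(527,339),(480,449)),'eye':(.030,(491,104),(637,288)),'band':(.028,(514,259),(535,401)),'pin':(.075,(110,363),(171,182)),
'c1':(.012,(108,68),(404,80)),'c2':(.012,(234,80),(473,150)),'c3':(.012,(192,448),(168,333)),'c4':(.012,(62,434),(98,246))}
Q={}
for k,(z,t,s) in P.items():
    a=onz('top',f['top'](t),z);b=onz('scene',f['scene'](s),z);Q[k]=(a[:2],b[:2])
    print(k,a[:2].round(4),b[:2].round(4))
for i in(0,1):
    q={k:v[i] for k,v in Q.items()}
    v=q['eye']-q['boss'];L=np.linalg.norm(v);u=v/L
    print('lever L',L,'yaw',np.degrees(np.arctan2(u[1],u[0])),'balance',q['boss']+.047*u, q['eye']-.093*u)
    far=(q['c1']+q['c2'])/2;near=(q['c3']+q['c4'])/2;v=far-near;L=np.linalg.norm(v);u=v/L
    print('fix L',L,'w',np.linalg.norm(q['c1']-q['c2']),np.linalg.norm(q['c3']-q['c4']),'yaw',np.degrees(np.arctan2(u[1],u[0])),'pin',(far+near)/2-.07*u)
o=r.get_obs();R=o['ee_rot'];print('tool yaw of x',np.degrees(np.arctan2(R[1][0],R[0][0])),o['q'])
E
```

```text
boss [0.446  0.1086] [0.4458 0.1058]
eye [0.5856 0.1263] [0.5851 0.1243]
band [0.4935 0.1151] [0.4915 0.1113]
pin [0.4348 0.3431] [0.433  0.3397]
c1 [0.6184 0.3586] [0.6173 0.3543]
c2 [0.6085 0.2815] [0.6057 0.2797]
c3 [0.3883 0.3076] [0.3888 0.3022]
c4 [0.3979 0.3854] [0.4002 0.3832]
lever L 0.14072553340963084 yaw 7.206601513496916 balance [0.49258455 0.1145137 ] [0.49330435 0.11460471]
fix L 0.2219657712149155 w 0.07779158925460171 0.07842229368738705 yaw -6.833098880508495 pin [0.43377687 0.34159008]
lever L 0.14057262654700808 yaw 7.52672951861464 balance [0.49237812 0.11200378] [0.49294581 0.11207879]
fix L 0.21850749146140336 w 0.07554707307619622 0.08176062930576362 yaw -6.748388785380735 pin [0.43347457 0.33806538]
tool yaw of x 159.32991087916952 [-70.84332485  35.28329226  -0.72415578  81.63409126   0.46242872
  63.22022574  -2.31389021]
```

The two views agree to about 3 mm, the lever spacing comes out at 140.6 mm and the plate at 220 mm, so the sizes check. I'll move above the fixture so the wrist camera can refine this.

Emit:
{"name": "carry_out", "arguments": {
  "commands": [
    {"tx": -0.333, "ty": -0.171, "tz": -0.07, "wz": -14},
    {"tx": -0.333, "ty": -0.171, "tz": -0.07, "wz": -14},
    {"tx": -0.333, "ty": -0.171, "tz": -0.07, "wz": -14},
    {"tx": -0.333, "ty": -0.171, "tz": -0.07, "wz": -14},
    {"tx": -0.333, "ty": -0.171, "tz": -0.07, "wz": -14},
    {"tx": -0.333, "ty": -0.171, "tz": -0.07, "wz": -14},
    {"tx": -0.333, "ty": -0.171, "tz": -0.07, "wz": -14},
    {"tx": -0.333, "ty": -0.171, "tz": -0.07, "wz": -14},
    {"tx": -0.333, "ty": -0.171, "tz": -0.07, "wz": -14},
    {"tx": -0.333, "ty": -0.171, "tz": -0.07, "wz": -14},
    {"tx": -0.333, "ty": -0.171, "tz": -0.07, "wz": -14},
    {"tx": -0.333, "ty": -0.171, "tz": -0.07, "wz": -14},
    {"tx": -0.333, "ty": -0.171, "tz": -0.07, "wz": -14}
  ]
}}

```text
validation failed for argument at $.co...
```

```bash
cat >> h.py <<'E'
def look(name):
    from station import r,capture
    o=r.get_obs();p,d=capture('wrist');T=np.eye(4);T[:3,:3]=o['ee_rot'];T[:3,3]=o['ee_pos']
    np.savez(name+'.npz',p=p,d=d,T=T);cv2.imwrite(f'pics/{name}.png',p[...,::-1])
    R=T[:3,:3];print(o['time'],o['ee_pos'],'yaw',np.degrees(np.arctan2(R[1,0],R[0,0])),'R',R.round(4).tolist(),o['q'].round(1) if hasattr(o['q'],'round') else o['q'],o['grip_width'],o['ft_force'])
E
python3 -c "
from h import *
look('w1');print(np.round(calibration('wrist')['hand_eye'],3).tolist())"
```

```text
0.1 [0.22921435 0.60748751 0.23024736] yaw 159.32991087916952 R [[-0.9356, 0.353, -0.0008], [0.353, 0.9356, -0.0022], [0.0, -0.0024, -1.0]] [-70.8  35.3  -0.7  81.6   0.5  63.2  -2.3] 0.08559018310492106 [-0.76979904 -0.28416277 -0.45383239]
[[-0.0, -0.962, -0.272, 0.069], [1.0, -0.0, -0.001, 0.001], [0.001, -0.272, 0.962, -0.143], [0.0, 0.0, 0.0, 1.0]]
```

View pics/w1.png

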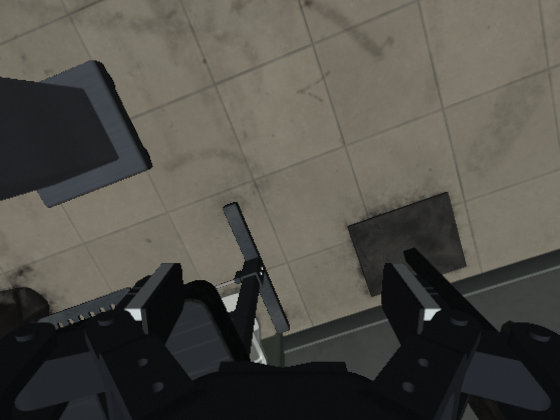

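The move was refused because every field is needed; that wrist picture shows only the floor and the fingers. I'll send it again with all the fields.

Emit:
{"name": "carry_out", "arguments": {
  "commands": [
    {"tx": -0.37, "ty": -0.157, "tz": -0.07, "wx": 0, "wy": 0, "wz": -14, "claw": 0.085},
    {"tx": -0.37, "ty": -0.157, "tz": -0.07, "wx": 0, "wy": 0, "wz": -14, "claw": 0.085},
    {"tx": -0.37, "ty": -0.157, "tz": -0.07, "wx": 0, "wy": 0, "wz": -14, "claw": 0.085},
    {"tx": -0.37, "ty": -0.157, "tz": -0.07, "wx": 0, "wy": 0, "wz": -14, "claw": 0.085},
    {"tx": -0.37, "ty": -0.157, "tz": -0.07, "wx": 0, "wy": 0, "wz": -14, "claw": 0.085},
    {"tx": -0.37, "ty": -0.157, "tz": -0.07, "wx": 0, "wy": 0, "wz": -14, "claw": 0.085},
    {"tx": -0.37, "ty": -0.157, "tz": -0.07, "wx": 0, "wy": 0, "wz": -14, "claw": 0.085},
    {"tx": -0.37, "ty": -0.157, "tz": -0.07, "wx": 0, "wy": 0, "wz": -14, "claw": 0.085},
    {"tx": -0.37, "ty": -0.157, "tz": -0.07, "wx": 0, "wy": 0, "wz": -14, "claw": 0.085},
    {"tx": -0.37, "ty": -0.157, "tz": -0.07, "wx": 0, "wy": 0, "wz": -14, "claw": 0.085},
    {"tx": -0.37, "ty": -0.157, "tz": -0.07, "wx": 0, "wy": 0, "wz": -14, "claw": 0.085},
    {"tx": -0.37, "ty": -0.157, "tz": -0.07, "wx": 0, "wy": 0, "wz": -14, "claw": 0.085},
    {"tx": -0.37, "ty": -0.157, "tz": -0.07, "wx": 0, "wy": 0, "wz": -14, "claw": 0.085}
  ]
}}

```text
time: 1.45
ee_pos: [0.5186, 0.3325, 0.301]
ee_rot: [[-0.994, 0.112, -0.001], [0.112, 0.994, 0.0], [0.001, 0.0, -1.0]]
ft_force: [0.5, -0.6, 0.6]
grip_width: 0.0848
finger_force: 0.0
```

```bash
python3 -c "
from h import *
look('w2')"
```

```text
1.45 [0.51855237 0.3325103  0.30101493] yaw 173.5462240520223 R [[-0.9937, 0.1124, -0.0013], [0.1124, 0.9937, 0.0004], [0.0013, 0.0002, -1.0]] [-33.1  29.1  -2.7  81.3   1.3  69.7  47.7] 0.08475270533146317 [ 0.50810865 -0.59412538  0.58499982]
```

View pics/w2.png

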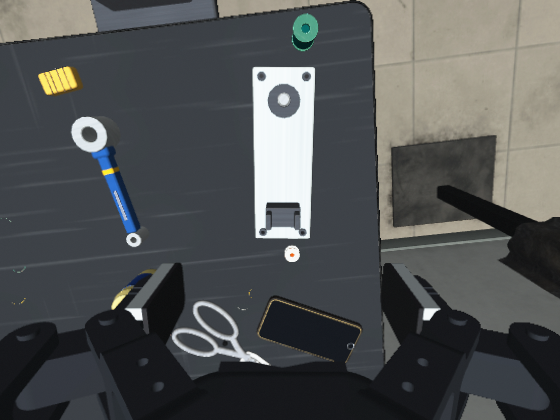

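The wrist view shows everything clearly: pin at (284,99), fork at (283,215), boss at (90,134), eye at (134,240), band at (110,172), spool at (305,30) and bobbin at (292,254). I'll refine those with masks and cast rays.

```bash
python3 - <<'E'
from h import *
z=np.load('w2.npz');p=z['p'];T=z['T'];g=cv2.cvtColor(p,cv2.COLOR_RGB2GRAY)
print('K',np.round(calibration('wrist')['intrinsics'],0).tolist())
def blob(box,th,inv=False,hull=True):
    x0,y0,x1,y1=box;s=g[y0:y1,x0:x1];m=((s<th) if inv else (s>th)).astype(np.uint8)
    c=max(cv2.findContours(m,cv2.RETR_EXTERNAL,cv2.CHAIN_APPROX_NONE)[0],key=cv2.contourArea)
    return c.reshape(-1,2)+[x0,y0]
W=lambda uv,h:onz('wrist',uv,h,T)
c=blob((235,55,330,245),170);
q=cv2.minAreaRect(np.array([W(u,.012)[:2]*1000 for u in c],np.float32));print('plate',q)
def circ(n,box,th,h,inv=False):
    c=blob(box,th,inv);X=np.array([W(u,h)[:2]*1000 for u in c],np.float32)
    (a,b),rr=cv2.minEnclosingCircle(X);el=cv2.fitEllipse(X);print(n,len(c),'circ',round(a,1),round(b,1),'d',round(2*rr,1),'ell',np.round(el[0],1),np.round(el[1],1));return np.array(el[0])
pt=circ('pin',(274,89,295,110),150,.075)
sh=circ('shoulder',(262,78,306,122),130,.042,True)
bo=circ('boss bore',(80,124,100,144),110,.036,True)
ey=circ('eye',(124,231,145,250),150,.030)
eb=circ('eyebore',(129,235,139,245),120,.030,True)
v=ey-bo;print('L',np.linalg.norm(v),'yaw',np.degrees(np.arctan2(v[1],v[0])),'bal',bo+v/np.linalg.norm(v)*47)
h=cv2.cvtColor(p,cv2.COLOR_RGB2HSV);m=cv2.inRange(h[160:185,95:125],(18,110,120),(33,255,255));ys,xs=np.nonzero(m);print('band',len(xs),W((xs.mean()+95,ys.mean()+160),.028))
cv2.imwrite('pics/w2c.png',np.hstack([cv2.resize(p[a:a+60,b:b+60],(380,380),interpolation=cv2.INTER_CUBIC) for a,b in((70,255),(195,253))])[...,::-1])
E
```

```text
K [[333.0, 0.0, 282.0], [0.0, 333.0, 209.0], [0.0, 0.0, 1.0]]
plate ((503.14764404296875, 335.8199157714844), (74.87771606445312, 218.56179809570312), 83.12122344970703)
pin 33 circ 433.8 344.2 d 13.0 ell [433.4 344. ] [11.3 12. ]
shoulder 92 circ 433.9 344.2 d 36.6 ell [433.9 344.3] [35.  35.6]
boss bore 40 circ 445.9 110.5 d 17.5 ell [445.9 110.4] [16.  16.9]
eye 39 circ 584.8 127.6 d 19.3 ell [584.9 127.7] [18.  18.2]
eyebore 14 circ 584.7 127.4 d 7.4 ell [584.6 127.4] [6.4 7. ]
L 140.00100634782623 yaw 7.099124368222207 bal [492.56827872 116.25537212]
band 53 [0.49275175 0.11662016 0.028     ]
```

View pics/w2c.png

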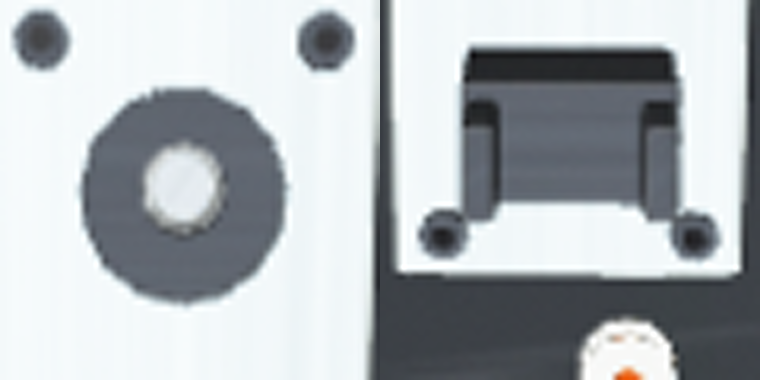

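The wrist measurement checks out: bore to eye is exactly 140.0 mm, the plate is 218.6 x 74.9 mm, and the pin agrees with the shoulder centre. The targets are balance (0.4926, 0.1163) at yaw 7.1°, and pin (0.4337, 0.344) at yaw -6.9°. Next I'll go above the lever.

Emit:
{"name": "carry_out", "arguments": {
  "commands": [
    {"tx": 0.0015, "ty": -0.218, "tz": 0.2, "wx": 0, "wy": 0, "wz": -13.6, "claw": 0.055},
    {"tx": 0.0015, "ty": -0.218, "tz": 0.2, "wx": 0, "wy": 0, "wz": -13.6, "claw": 0.055},
    {"tx": 0.0015, "ty": -0.218, "tz": 0.2, "wx": 0, "wy": 0, "wz": -13.6, "claw": 0.055},
    {"tx": 0.0015, "ty": -0.218, "tz": 0.2, "wx": 0, "wy": 0, "wz": -13.6, "claw": 0.055},
    {"tx": 0.0015, "ty": -0.218, "tz": 0.2, "wx": 0, "wy": 0, "wz": -13.6, "claw": 0.055},
    {"tx": 0.0015, "ty": -0.218, "tz": 0.2, "wx": 0, "wy": 0, "wz": -13.6, "claw": 0.055},
    {"tx": 0.0015, "ty": -0.218, "tz": 0.2, "wx": 0, "wy": 0, "wz": -13.6, "claw": 0.055},
    {"tx": 0.0015, "ty": -0.218, "tz": 0.2, "wx": 0, "wy": 0, "wz": -13.6, "claw": 0.055},
    {"tx": 0.0015, "ty": -0.218, "tz": 0.2, "wx": 0, "wy": 0, "wz": -13.6, "claw": 0.055},
    {"tx": 0.0015, "ty": -0.218, "tz": 0.2, "wx": 0, "wy": 0, "wz": -13.6, "claw": 0.055},
    {"tx": 0.0015, "ty": -0.218, "tz": 0.2, "wx": 0, "wy": 0, "wz": -13.6, "claw": 0.055}
  ]
}}

```text
time: 2.6
ee_pos: [0.494, 0.1158, 0.1021]
ee_rot: [[-0.992, -0.123, 0.002], [-0.123, 0.992, 0.001], [-0.002, 0.001, -1.0]]
ft_force: [0.6, 0.3, 0.1]
grip_width: 0.0549
finger_force: 0.0
```

```bash
python3 -c "
from h import *
look('w3')"
```

```text
2.6 [0.49397602 0.1157954  0.10212652] yaw -172.94336581566316 R [[-0.9924, -0.1229, 0.002], [-0.1229, 0.9924, 0.001], [-0.0021, 0.0008, -1.0]] [-12.3  33.   -5.  113.2   4.8  33.9  76.6] 0.054852917335946584 [0.60397315 0.283044   0.10343952]
```

View pics/w3.png

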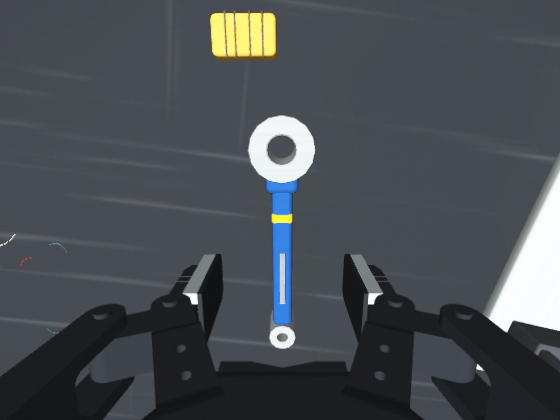

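The lever is centred between the fingers and upright in the picture, with the boss at (282,149), the band at (282,218) and the eye at (282,338). I'll check it numerically from here.

```bash
python3 - <<'E'
from h import *
z=np.load('w3.npz');p=z['p'];T=z['T'];h=cv2.cvtColor(p,cv2.COLOR_RGB2HSV);g=cv2.cvtColor(p,cv2.COLOR_RGB2GRAY)
m=cv2.inRange(h[205:230,265:300],(18,110,120),(33,255,255));ys,xs=np.nonzero(m);print('band',onz('wrist',(xs.mean()+265,ys.mean()+205),.028,T))
def cen(x0,y0,x1,y1,hh):
    m=(g[y0:y1,x0:x1]>165).astype(np.uint8)
    c=max(cv2.findContours(m,0,1)[0],key=cv2.contourArea);(a,b),rr=cv2.minEnclosingCircle(c);print(a+x0,b+y0,rr);return onz('wrist',(a+x0,b+y0),hh,T)[:2]
b=cen(240,110,325,184,.036);e=cen(265,325,300,352,.030);v=e-b;L=np.linalg.norm(v)
bal=b+v/L*.047;print(b,e,L,np.degrees(np.arctan2(v[1],v[0])),bal,'tool d',T[:3,:3].T@(np.r_[bal,.019]-T[:3,3]))
E
```

```text
band [0.49320238 0.11601411 0.028     ]
281.34615325927734 148.73077011108398 33.732643127441406
281.70270347595215 336.81081104278564 12.704211235046387
[0.44569116 0.11015751] [0.5849443  0.12748545] 0.14032709667817578 7.093130303375194 [0.49233145 0.11596119] tool d [0.00178332 0.00030176 0.08312328]
```

Emit:
{"name": "carry_out", "arguments": {
  "commands": [
    {"tx": 0.001, "ty": 0, "tz": 0.025, "wx": 0, "wy": 0, "wz": 0, "claw": 0.055},
    {"tx": 0.001, "ty": 0, "tz": 0.05, "wx": 0, "wy": 0, "wz": 0, "claw": 0.055},
    {"tx": 0.001, "ty": 0, "tz": 0.07, "wx": 0, "wy": 0, "wz": 0, "claw": 0.055},
    {"tx": 0.001, "ty": 0, "tz": 0.085, "wx": 0, "wy": 0, "wz": 0, "claw": 0.055},
    {"tx": 0.001, "ty": 0, "tz": 0.092, "wx": 0, "wy": 0, "wz": 0, "claw": 0.055},
    {"tx": 0.001, "ty": 0, "tz": 0.096, "wx": 0, "wy": 0, "wz": 0, "claw": 0.055},
    {"tx": 0.001, "ty": 0, "tz": 0.096, "wx": 0, "wy": 0, "wz": 0, "claw": 0.055},
    {"tx": 0.001, "ty": 0, "tz": 0.096, "wx": 0, "wy": 0, "wz": 0, "claw": 0.055}
  ]
}}

```text
time: 3.45
ee_pos: [0.4929, 0.1143, 0.0059]
ee_rot: [[-0.993, -0.121, 0.001], [-0.121, 0.993, 0.0], [-0.001, 0.0, -1.0]]
ft_force: [-0.7, 0.4, 0.1]
grip_width: 0.0551
finger_force: 0.0
```

Emit:
{"name": "carry_out", "arguments": {
  "commands": [
    {"tx": 0.0005, "ty": 0.001, "tz": 0.002, "wx": 0, "wy": 0, "wz": 0, "claw": 0.055},
    {"tx": 0.0005, "ty": 0.001, "tz": 0.002, "wx": 0, "wy": 0, "wz": 0, "claw": 0.055},
    {"tx": 0.0005, "ty": 0.001, "tz": 0.002, "wx": 0, "wy": 0, "wz": 0, "claw": 0.02},
    {"tx": 0.0005, "ty": 0.001, "tz": 0.002, "wx": 0, "wy": 0, "wz": 0, "claw": 0.02},
    {"tx": 0.0005, "ty": 0.001, "tz": 0.002, "wx": 0, "wy": 0, "wz": 0, "claw": 0.02},
    {"tx": 0.0005, "ty": 0.001, "tz": 0.002, "wx": 0, "wy": 0, "wz": 0, "claw": 0.0},
    {"tx": 0.0005, "ty": 0.001, "tz": 0.002, "wx": 0, "wy": 0, "wz": 0, "claw": 0.0},
    {"tx": 0.0005, "ty": 0.001, "tz": 0.002, "wx": 0, "wy": 0, "wz": 0, "claw": 0.0},
    {"tx": 0.0005, "ty": 0.001, "tz": 0.002, "wx": 0, "wy": 0, "wz": 0, "claw": 0.0},
    {"tx": 0.0005, "ty": 0.001, "tz": 0.002, "wx": 0, "wy": 0, "wz": 0, "claw": 0.0},
    {"tx": 0.0005, "ty": 0.001, "tz": 0.002, "wx": 0, "wy": 0, "wz": 0, "claw": 0.0},
    {"tx": 0.0005, "ty": 0.001, "tz": 0.002, "wx": 0, "wy": 0, "wz": 0, "claw": 0.0}
  ]
}}

```text
time: 4.65
ee_pos: [0.4918, 0.1151, 0.0035]
ee_rot: [[-0.993, -0.121, 0.0], [-0.121, 0.993, -0.0], [-0.0, -0.0, -1.0]]
ft_force: [-0.5, 0.4, 5.8]
grip_width: 0.0129
finger_force: 59.9
```

The grip is good, at 60 N and 13 mm. Now a gentle lift.

Emit:
{"name": "carry_out", "arguments": {
  "commands": [
    {"tx": 0, "ty": 0, "tz": -0.005, "wx": 0, "wy": 0, "wz": 0, "claw": 0.0},
    {"tx": 0, "ty": 0, "tz": -0.015, "wx": 0, "wy": 0, "wz": 0, "claw": 0.0},
    {"tx": 0, "ty": 0, "tz": -0.03, "wx": 0, "wy": 0, "wz": 0, "claw": 0.0},
    {"tx": 0, "ty": 0, "tz": -0.05, "wx": 0, "wy": 0, "wz": 0, "claw": 0.0},
    {"tx": 0, "ty": 0, "tz": -0.075, "wx": 0, "wy": 0, "wz": 0, "claw": 0.0},
    {"tx": 0, "ty": 0, "tz": -0.1, "wx": 0, "wy": 0, "wz": 0, "claw": 0.0},
    {"tx": 0, "ty": 0, "tz": -0.125, "wx": 0, "wy": 0, "wz": 0, "claw": 0.0},
    {"tx": 0, "ty": 0, "tz": -0.145, "wx": 0, "wy": 0, "wz": 0, "claw": 0.0},
    {"tx": 0, "ty": 0, "tz": -0.155, "wx": 0, "wy": 0, "wz": 0, "claw": 0.0},
    {"tx": 0, "ty": 0, "tz": -0.16, "wx": 0, "wy": 0, "wz": 0, "claw": 0.0},
    {"tx": 0, "ty": 0, "tz": -0.16, "wx": 0, "wy": 0, "wz": 0, "claw": 0.0},
    {"tx": 0, "ty": 0, "tz": -0.16, "wx": 0, "wy": 0, "wz": 0, "claw": 0.0},
    {"tx": 0, "ty": 0, "tz": -0.16, "wx": 0, "wy": 0, "wz": 0, "claw": 0.0}
  ]
}}

```text
time: 5.95
ee_pos: [0.491, 0.1149, 0.1622]
ee_rot: [[-0.993, -0.121, -0.003], [-0.121, 0.993, -0.001], [0.003, -0.0, -1.0]]
ft_force: [-0.8, -0.4, -5.3]
grip_width: 0.0127
finger_force: 58.8
```

```bash
cat >> h.py <<'E'
def lever(name):
    z=np.load(name+'.npz');p=z['p'];T=z['T'];d=z['d']
    np.set_printoptions(suppress=True,precision=4)
    g=cv2.cvtColor(p,cv2.COLOR_RGB2GRAY)
    h=cv2.cvtColor(p,cv2.COLOR_RGB2HSV);m=cv2.inRange(h,(18,110,120),(33,255,255));m[:,:240]=0;m[:,325:]=0;m[:120]=0;ys,xs=np.nonzero(m)
    if len(xs):
        print('band',len(xs),xs.mean(),ys.mean())
    return p,T,d,g
E
python3 -c "
from h import *
look('w4');lever('w4')"
```

```text
5.95 [0.49099288 0.11488485 0.16220388] yaw -173.06468503619595 R [[-0.9927, -0.1207, -0.0026], [-0.1207, 0.9927, -0.0007], [0.0026, -0.0004, -1.0]] [-11.7  27.6  -5.7 110.1   3.9  42.6  77.3] 0.012667926237122203 [-0.76778    -0.44067944 -5.34422455]
band 416 281.9855769230769 298.22596153846155
```

View pics/w4.png

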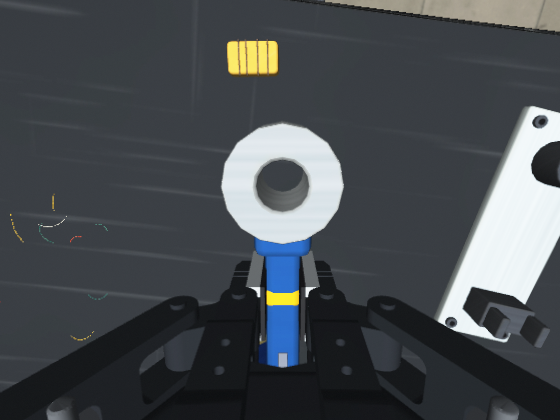

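The lever is held: the boss is at (282,184), the arm runs vertically down the picture, and the band at (282,298) sits between the pads. From depth I'll check that it is level, then get the bore in tool coordinates and the remaining move.

```bash
cat >> h.py <<'E'
def boss(name):
    p,T,d,g=lever(name);c=calibration('wrist');H=np.array(c['hand_eye'])
    m=np.zeros_like(g);m[110:246,215:350]=(g[110:246,215:350]>150)
    cs=max(cv2.findContours(m,0,1)[0],key=cv2.contourArea);mm=np.zeros_like(g);cv2.drawContours(mm,[cs],-1,1,-1)
    mm=cv2.erode(mm*(m>0),np.ones((5,5),np.uint8))
    ys,xs=np.nonzero(mm*(d>0));uv=np.stack([xs,ys],1).astype(float)
    n=cv2.undistortPoints(uv[:,None],np.array(c['intrinsics']),np.array(c['D']))[:,0];Z=d[ys,xs]
    X=np.c_[n*Z[:,None],Z]@H[:3,:3].T+H[:3,3]
    k=abs(X[:,2]-np.median(X[:,2]))<.004;A=np.c_[X[k,:2]-[.047,0],np.ones(k.sum())];s=np.linalg.lstsq(A,X[k,2],rcond=None)[0]
    W=X[k]@T[:3,:3].T+T[:3,3];sw=np.linalg.lstsq(np.c_[W[:,:2]-W[:,:2].mean(0),np.ones(len(W))],W[:,2],rcond=None)[0]
    print('boss top plane tool: slopes deg',np.degrees(s[:2]),'z',s[2],'n',k.sum(),'world slopes deg',np.degrees(sw[:2]),'world z',sw[2])
    (a,b),rr=cv2.minEnclosingCircle(cs);I=np.eye(4)
    o,dr=ray('wrist',(a,b),I);Q=o+dr*(s[2]-o[2])/dr[2]
    # bore
    bm=((g<130)).astype(np.uint8);bm[:int(b-rr*.6)]=0;bm[int(b+rr*.6):]=0;bm[:,:int(a-rr*.6)]=0;bm[:,int(a+rr*.6):]=0
    print('outer',a,b,rr,'tool',Q,'world',T[:3,:3]@Q+T[:3,3])
    return Q,T
E
python3 - <<'E'
from h import *
Q,T=boss('w4')
# want yaw -6.88 lever => tool x yaw 173.12
a=np.radians(173.12);R=np.array([[np.cos(a),-np.sin(a)*-1,0],[np.sin(a),-np.cos(a),0],[0,0,-1]])
print('tgt TCP',np.array([.4337,.344])-(R@np.array([Q[0],Q[1],0]))[:2])
t=np.r_[np.array([.4337,.344])-(R@np.array([Q[0],Q[1],0]))[:2],T[2,3]]
print('tool shift',T[:3,:3].T@(t-T[:3,3]))
E
```

```text
band 416 281.9855769230769 298.22596153846155
boss top plane tool: slopes deg [-0.1817  0.0083] z -0.033195863724656445 n 7657 world slopes deg [-0.325  -0.0706] world z 0.19551981624295875
outer 282.0 183.94000244140625 61.07680130004883 tool [ 0.0465  0.0008 -0.0332] world [0.4448 0.1101 0.1955]
tgt TCP [0.4798 0.3376]
tool shift [-0.0158  0.2225 -0.0001]
```

The lever is level to about 0.3° and the bore is at tool x 46.5 mm. Next I'll carry it across at this height.

Emit:
{"name": "carry_out", "arguments": {
  "commands": [
    {"tx": 0, "ty": 0.01, "tz": 0, "wx": 0, "wy": 0, "wz": 0.5, "claw": 0.0},
    {"tx": -0.002, "ty": 0.027, "tz": 0, "wx": 0, "wy": 0, "wz": 1.5, "claw": 0.0},
    {"tx": -0.004, "ty": 0.05, "tz": 0, "wx": 0, "wy": 0, "wz": 3, "claw": 0.0},
    {"tx": -0.006, "ty": 0.075, "tz": 0, "wx": 0, "wy": 0, "wz": 4.5, "claw": 0.0},
    {"tx": -0.008, "ty": 0.1, "tz": 0, "wx": 0, "wy": 0, "wz": 6, "claw": 0.0},
    {"tx": -0.01, "ty": 0.125, "tz": 0, "wx": 0, "wy": 0, "wz": 8, "claw": 0.0},
    {"tx": -0.012, "ty": 0.15, "tz": 0, "wx": 0, "wy": 0, "wz": 10, "claw": 0.0},
    {"tx": -0.014, "ty": 0.175, "tz": 0, "wx": 0, "wy": 0, "wz": 11.5, "claw": 0.0},
    {"tx": -0.015, "ty": 0.197, "tz": 0, "wx": 0, "wy": 0, "wz": 12.8, "claw": 0.0},
    {"tx": -0.016, "ty": 0.212, "tz": 0, "wx": 0, "wy": 0, "wz": 13.5, "claw": 0.0},
    {"tx": -0.016, "ty": 0.22, "tz": 0, "wx": 0, "wy": 0, "wz": 13.8, "claw": 0.0},
    {"tx": -0.016, "ty": 0.2225, "tz": 0, "wx": 0, "wy": 0, "wz": 13.8, "claw": 0.0},
    {"tx": -0.016, "ty": 0.2225, "tz": 0, "wx": 0, "wy": 0, "wz": 13.8, "claw": 0.0},
    {"tx": -0.016, "ty": 0.2225, "tz": 0, "wx": 0, "wy": 0, "wz": 13.8, "claw": 0.0},
    {"tx": -0.016, "ty": 0.2225, "tz": 0, "wx": 0, "wy": 0, "wz": 13.8, "claw": 0.0}
  ]
}}

```text
time: 7.5
ee_pos: [0.4812, 0.3366, 0.1633]
ee_rot: [[-0.993, 0.121, -0.0], [0.121, 0.993, -0.001], [-0.0, -0.001, -1.0]]
ft_force: [-0.0, 1.3, -4.3]
grip_width: 0.0125
finger_force: 58.7
```

```bash
python3 - <<'E'
from h import *
look('w5');Q,T=boss('w5')
E
```

```text
7.5 [0.4812339  0.33657362 0.16327343] yaw 173.02268079381264 R [[-0.9926, 0.1215, -0.0], [0.1215, 0.9926, -0.0009], [-0.0001, -0.0009, -1.0]] [-36.3  33.8  -1.2  97.1   1.   49.1  45. ] 0.012548490614600423 [-0.03967883  1.29087501 -4.2904336 ]
band 417 282.03836930455634 298.08153477218224
boss top plane tool: slopes deg [-0.1466  0.0673] z -0.03314068433513051 n 7866 world slopes deg [-0.155  -0.1001] world z 0.1964079454628788
outer 283.0 176.25555419921875 79.53498840332031 tool [ 0.0493  0.0012 -0.0331] world [0.4324 0.3438 0.1964]
```

View pics/w5.png

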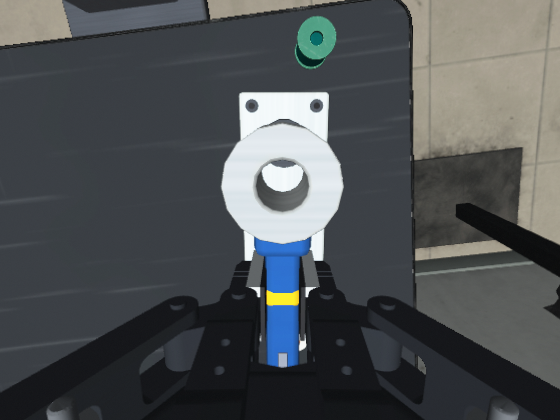

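The lever hangs over the fixture: the boss is at (282,184), unchanged in the picture so there's been no slip, and the plate lies centred beneath it. The bore is off by (-1.4, +1.0) mm, so I'll correct that and go down 55 mm.

Emit:
{"name": "carry_out", "arguments": {
  "commands": [
    {"tx": 0.0015, "ty": 0.0008, "tz": 0.005, "wx": 0, "wy": 0, "wz": 0, "claw": 0.0},
    {"tx": 0.0015, "ty": 0.0008, "tz": 0.015, "wx": 0, "wy": 0, "wz": 0, "claw": 0.0},
    {"tx": 0.0015, "ty": 0.0008, "tz": 0.027, "wx": 0, "wy": 0, "wz": 0, "claw": 0.0},
    {"tx": 0.0015, "ty": 0.0008, "tz": 0.038, "wx": 0, "wy": 0, "wz": 0, "claw": 0.0},
    {"tx": 0.0015, "ty": 0.0008, "tz": 0.047, "wx": 0, "wy": 0, "wz": 0, "claw": 0.0},
    {"tx": 0.0015, "ty": 0.0008, "tz": 0.053, "wx": 0, "wy": 0, "wz": 0, "claw": 0.0},
    {"tx": 0.0015, "ty": 0.0008, "tz": 0.055, "wx": 0, "wy": 0, "wz": 0, "claw": 0.0},
    {"tx": 0.0015, "ty": 0.0008, "tz": 0.055, "wx": 0, "wy": 0, "wz": 0, "claw": 0.0},
    {"tx": 0.0015, "ty": 0.0008, "tz": 0.055, "wx": 0, "wy": 0, "wz": 0, "claw": 0.0},
    {"tx": 0.0015, "ty": 0.0008, "tz": 0.055, "wx": 0, "wy": 0, "wz": 0, "claw": 0.0},
    {"tx": 0.0015, "ty": 0.0008, "tz": 0.055, "wx": 0, "wy": 0, "wz": 0, "claw": 0.0}
  ]
}}

```text
time: 8.65
ee_pos: [0.4796, 0.339, 0.1088]
ee_rot: [[-0.993, 0.12, 0.001], [0.12, 0.993, 0.001], [-0.001, 0.001, -1.0]]
ft_force: [-0.4, -0.3, -4.5]
grip_width: 0.0129
finger_force: 58.7
```

```bash
python3 - <<'E'
from h import *
from station import capture
look('w6');p,T,d,g=lever('w6');boss('w6')
a,b=T[:3,:3]@[.0465,.0008,.0032]+T[:3,3],T[:3,:3]@[-.0935,.0008,.0032]+T[:3,3]
print('bore',a,'eye',b,'want',[.4337,.344],np.array([.4337,.344])+.14*np.array([np.cos(np.radians(6.88)),-np.sin(np.radians(6.88))]))
# independent: top+scene views of boss top & eye (blue/white) 
for n in('top','scene'):
    p,dd=capture(n);np.savez(n+'2.npz',p=p,d=dd);g=cv2.cvtColor(p,cv2.COLOR_RGB2GRAY)
    for k,X,s in(('boss',a+[0,0,.036],.021),('eye',b+[0,0,.030],.010)):
        u=proj(n,X);q=g[int(u[1])-8:int(u[1])+9,int(u[0])-8:int(u[0])+9];print(n,k,u);print(q[::2,::2])
E
```

```text
8.65 [0.47963265 0.33904268 0.10876887] yaw 173.12935651967283 R [[-0.9928, 0.1196, 0.0007], [0.1196, 0.9928, 0.0005], [-0.0006, 0.0006, -1.0]] [-36.6  37.8  -1.3 100.1   1.1  42.1  44.7] 0.012931129098264526 [-0.40118001 -0.32545601 -4.5081758 ]
band 416 282.00240384615387 298.10096153846155
band 416 282.00240384615387 298.10096153846155
boss top plane tool: slopes deg [-0.112   0.0454] z -0.03314184073965646 n 8008 world slopes deg [-0.0772 -0.0004] world z 0.1418812444131868
outer 280.0 175.59259033203125 84.96119689941406 tool [ 0.0496  0.0002 -0.0331] world [0.4304 0.3451 0.1419]
bore [0.4336 0.3454 0.1055] eye [0.5726 0.3287 0.1056] want [0.4337, 0.344] [0.5727 0.3272]
top boss [195.4643 250.9842]
[[ 87  85  83  79  77  74  69  67 145]
 [ 87  86  83  81  78  75  71  66  84]
 [ 88  88  85  82  80  77  74  69  65]
 [ 89  87  85  83  81  78  76  72  67]
 [ 90  88  87  85  82  80  77  74  70]
 [ 90  89  87  85  84  82  79  75  72]
 [ 91  89  88  87  84  83  80  77  74]
 [ 91  90  89  86  85  83  82  79  76]
 [ 91  91  89  88  87  87  87  86  82]]
top eye [202.3584 199.8417]
[[ 91  
[... 409 characters left out ...]
  28]
 [187 187 189 188 195 184 109  64  35]
 [188 189 200 230 241 240 235 229 167]
 [190 219 240 248 246 245 246 246 243]
 [205 244 248 237 209 199 208 242 247]
 [221 248 244 180 157 163 172 233 247]
 [221 248 247 209 171 188 227 246 244]
 [208 243 249 247 242 244 247 245 221]
 [171 175 231 240 239 238 231 194 154]]
scene eye [219.7994 161.6878]
[[123 126 123 128 124 128 128 127 124]
 [128 130 125 124 124 125 127 120 103]
 [127 125 123 123 128 123 111  91  85]
 [123 128 122 132 159 165 134  93  84]
 [124 127 124 182 234 234 231 174  89]
 [123 111  99 214 236 217 235 198  84]
 [105 105 116 169 228 237 224 143  85]
 [125 124 125 123 143 174 166 124  88]
 [149 123 105  80 116 162 162 131  87]]
```

The pose reading carries about 1 mm of noise. I'll average several, and compare the bore directly with the plate end seen in the same wrist picture.

```bash
python3 - <<'E'
from h import *
from station import r,capture
np.set_printoptions(suppress=True,precision=4)
ps=[]
for i in range(12):
    o=r.get_obs();ps.append(np.r_[o['ee_pos'],np.degrees(np.arctan2(o['ee_rot'][1][0],o['ee_rot'][0][0]))]);p,d=capture('wrist')
ps=np.array(ps);print('mean',ps.mean(0),'sd',ps.std(0),o['time'])
I=np.eye(4);g=cv2.cvtColor(p,cv2.COLOR_RGB2GRAY)
tz=ps[:,2].mean()-.012
# plate visible strip above boss
m=(g>165).astype(np.uint8);m[:50]=0;m[150:]=0
L=[];
for y in range(50,150):
    xs=np.nonzero(m[y,200:370])[0]
    if len(xs)>60: L.append((y,xs.min()+200,xs.max()+201))
L=np.array(L);print(L[0],L[len(L)//3],L[-1])
def tl(uv):return onz('wrist',uv,tz,I)[:2]
n=max(4,len(L)//2)
l=np.array([tl((a-.5,y)) for y,a,b in L[2:n]]);q=np.array([tl((b-.5,y)) for y,a,b in L[2:n]])
mid=(l+q)/2;print('width',np.linalg.norm(l-q,axis=1)[[0,-1]],'mid',mid[0],mid[-1]);
e=tl((L[0][1:].mean()-.5,L[0][0]-.5));print('end edge tool',e,'-> pin tool x',e[0]-.04)
f=np.polyfit(l[:,0],mid[:,1],1);print('axis slope deg',np.degrees(f[0]),'y at pin',np.polyval(f,.0465),'mean mid y',mid[:,1].mean())
# bore in tool, via dark/bright rim
for n,b in(('scene',(140,165,195,215)),):
    z=np.load('scene2.npz')['p'];gg=cv2.cvtColor(z,cv2.COLOR_RGB2GRAY)
    u=proj('scene',[.4337,.345,.1415]);x0,y0=int(u[0])-7,int(u[1])-7
    s=(gg[y0:y0+17,x0:x0+17]<215).astype(np.uint8);N,lab,st,ct=cv2.connectedComponentsWithStats(s)
    i=lab[int(u[1])-y0+1,int(u[0])-x0];print('scene bore',st[i],ct[i]+[x0,y0],onz('scene',ct[i]+[x0,y0],.1405))
E
```

```text
mean [  0.4794   0.3389   0.1083 173.131 ] sd [0.     0.     0.0001 0.0017] 9.35
[ 90 230 333] [110 227 336] [149 229 334]
width [0.0739 0.0748] mid [0.084 0.   ] [ 0.0664 -0.0004]
end edge tool [0.0856 0.    ] -> pin tool x 0.045624259343812514
axis slope deg -0.5917455440055924 y at pin 0.00012538195275171691 mean mid y -0.00017168650386072227
scene bore [ 5  7  8  5 34] [167.2941 189.0294] [0.4337 0.3416 0.1405]
```

The readings agree: the underside is at 0.105 m (3 cm clear) and the yaw matches, while the bore sits about 1.1 mm to one side of the pin. One small correction will fix that.

Emit:
{"name": "carry_out", "arguments": {
  "commands": [
    {"tx": -0.0005, "ty": -0.0012, "tz": 0, "wx": 0, "wy": 0, "wz": 0, "claw": 0.0},
    {"tx": -0.0005, "ty": -0.0012, "tz": 0, "wx": 0, "wy": 0, "wz": 0, "claw": 0.0},
    {"tx": -0.0005, "ty": -0.0012, "tz": 0, "wx": 0, "wy": 0, "wz": 0, "claw": 0.0},
    {"tx": -0.0005, "ty": -0.0012, "tz": 0, "wx": 0, "wy": 0, "wz": 0, "claw": 0.0},
    {"tx": -0.0005, "ty": -0.0012, "tz": 0, "wx": 0, "wy": 0, "wz": 0, "claw": 0.0},
    {"tx": -0.0005, "ty": -0.0012, "tz": 0, "wx": 0, "wy": 0, "wz": 0, "claw": 0.0},
    {"tx": -0.0005, "ty": -0.0012, "tz": 0, "wx": 0, "wy": 0, "wz": 0, "claw": 0.0},
    {"tx": -0.0005, "ty": -0.0012, "tz": 0, "wx": 0, "wy": 0, "wz": 0, "claw": 0.0}
  ]
}}

```text
time: 10.2
ee_pos: [0.4798, 0.3376, 0.1083]
ee_rot: [[-0.993, 0.12, -0.0], [0.12, 0.993, -0.0], [0.0, -0.0, -1.0]]
ft_force: [-0.2, 0.2, -5.3]
grip_width: 0.0129
finger_force: 58.7
```

```bash
python3 -c "
from station import r
print(r.close_job())"
```

```text
the job is handed in; nothing more can be done
None
```

I handed the job in at 10.2 s with the lever still gripped and held level over the fixture: the bore and eye are within about 1 mm of the pin and fork by my measurements, and it clears the pin top by 3 cm. The force readings showed no sign of contact with the fixture.

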